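Open the snap-covered filter holder

TASK

Open the filter holder on the bench so that the filter can be inspected: with the fingertips press its snap tab fully in, which lets the cover jump loose, then push the cover by its cross rib along the rails until the round well is wholly uncovered, and leave it lying flat between the rails on the parking deck, not overhanging the deck's open end. Only press and push: do not lift the cover, do not touch the filter in the well, and leave the things standing and lying around where they are.

Things in the scene. Friction and masses are not known exactly. Their poses are not given: they have to be found in the camera images.
- holder: grey plastic filter holder fixed to the bench, 277 mm long (x), 110 mm wide (y). Origin: on the bench (z = 0) under its middle, +x the way the cover slides, +z up. Along x: snap tab -0.178 to -0.128, end wall (52 mm high) -0.127 to -0.107, seat with the well, then the bare parking deck to +0.150. Seat and deck are one level face at z = 0.040 between side rails (93 mm apart, tops at 0.0495).
- well (a point): centre of the mouth of the round filter well in the seat, 60 mm across and 20 mm deep, at holder x = -0.052, z = 0.040. Over the seat, from holder x = -0.107 to -0.045, two lips (tops at z = 0.0545) reach 5 mm in over the cover's sides, so there the cover can slide but not lift.
- deck_end (a point): middle of the open end of the parking deck, at holder x = +0.150, z = 0.040; no stop there. A hose stub (16 mm thick, 18 mm high) sticks out 30 mm on the holder's +y side at x = 0.10.
- tab (a joint): the snap tab's travel straight down, in m: 0 = up, 0.010 = fully in (hard stop). Spring 2 N at the top, 6 N fully in, plus up to about 4 N of rubbing while it still holds the cover. Its tooth lets the cover go at 0.007. It springs up again when let go.
- tab_top (a point): centre of the top face of the snap tab, a black plastic paddle 50 mm (holder x) by 40 mm by 8 mm thick at holder x = -0.153, y = 0; top 52 mm above the bench when up. Moves with the tab. Nothing stands over it.
- cover: loose white plate, 0.1 kg, 100 (x) by 90 (y) by 8 mm; a window near its -x edge holds the tab's tooth. Origin: centre of its underside, axes as the holder's. Closed at holder x -0.055. Pressing the tab lets spring pins push it about 18 mm along +x within half a second: keep the tab in for a second. Then it slides with under 3 N. It bares the well beyond holder x +0.028, overhangs the end beyond +0.100.
- rib_top (a point): middle of the top of the cover's cross rib, a wall 60 mm wide (y), 12 mm thick (x), 22 mm high on the plate, 25 mm towards +x of the cover's origin. Rib top 70 mm, plate top 48 mm above the bench. Push on the rib's -x face; 69 mm of bare plate lies behind it.
- filter: the white filter disc lying at the bottom of the well, 57 mm across; origin under its centre, its top 16 mm below the deck. Not to be touched.
- vial1: small glass vial with white cap, 26 mm across, 59 mm high, standing beside the holder; origin at its foot
- vial2: a second vial like the first, beside the holder
- forceps: steel forceps lying beside the holder, about 140 mm long (x), 5 mm high; origin under its middle
- gasket: black rubber ring, 60 mm across, 6 mm high, lying beside the holder; origin under its centre
- scissors: steel scissors lying on the bench to the right, about 145 mm long (x), 9 mm high; origin under the pivot
- jar: clear jar with yellow lid, 70 mm across, 85 mm high, on the bench to the left; origin at its foot
- bottle: white bottle, 48 mm across, 110 mm high, on the bench to the right; origin at its foot
- dish: shallow steel dish, 90 mm across, 16 mm high, on the bench to the left; origin at its foot
Not all that is in view belongs to the job. Leave any brown or yellow look-alike of the cover alone.

How it is judged:
On the way, in this order (a step that is already met when the one before it is completed fails the run):
1. the snap tab is pressed in far enough to let the cover go (value of joint tab above 0.007 m), for 0.1 s.
2. the cover has been pushed clear of the well (x of cover in the frame of holder above 0.028 m), for 0.1 s.
At the end, for the whole second after the job is handed in: The cover lies flat (within 3 degrees, within 3 mm of the deck's level) and at rest between the rails, its origin between 28 mm and 102 mm towards +x of the holder's origin (well wholly bared, no overhang beyond 2 mm), and the tab has sprung up again (within 3 mm) (x of cover in the frame of holder between 0.028 and 0.102 m and z of cover in the frame of holder between 0.037 and 0.043 m and angle between cover's own z axis and vertical below 0.05 rad and linear speed of cover below 0.01 m/s and value of joint tab below 0.003 m); the robot touches nothing.
It fails at once if the cover is lifted (more than 12 mm above the deck) (z of cover in the frame of holder above 0.052 m).
It fails at once if the cover falls off the deck or is tipped up (more than 0.3 rad) (z of cover in the frame of holder below 0.03 m or angle between cover's own z axis and vertical above 0.3 rad).
It fails at once if the filter in the well is touched by the robot (contact force between any of the fingers, the arm and filter above 0.3 N).
It fails at once if a bystander is moved by more than 20 mm (distance of any of vial1, vial2, forceps, gasket, scissors, jar, bottle, dish from where it was at the start of the episode above 0.02 m).
It also fails if it takes over 38 s, if anything falls off the work surface, if the arm or the gripper's body presses on something with over 40 N, if the wrist force passes 120 N, or if a joint passes its speed limit or range.

ROBOT

A 7-joint arm with a two-finger parallel gripper is mounted at the origin on the work surface. World frame = base frame: x ahead of the robot, y to its left, z up, the work surface at z = 0. Lengths are in m, angles in rad, forces in N, time in s.
With the tool pointing down it reaches from about 0.4 to 0.875 m from the base axis. Payload 19.3 kg.
Tool frame: the origin (TCP) lies between the finger pads; the fingertips stand manip.tip_extent ahead of it and the grasp point (between the pads) lies 8 mm behind it (manip.tip_extent is the distance from the TCP to the fingertips, in m); y points along the fingers, x is the direction in which the jaws open and shut, and the axes are right-handed (so a half turn about y gives the same grasp; the last joint's range is limited). The gripper opens to 85 mm and grips with 20 to 120 N. Pads are 22 mm wide; open, the fingers measure 114 mm over their backs; the gripper's body (76 mm by 85 mm) begins 54 mm behind the grasp point. The pads swing forward as they close: fully open they stand 13 mm farther back than shut.
Start: joints at [-0.07, 0.521, -0.036, 1.599, 0.021, 1.021, -0.113], TCP at [0.625, -0, 0.242] pointing down, gripper open.
Joint ranges: [-2.91, 2.91], [-0.3, 2.13], [-1.5, 1.42], [0.17, 2.43], [-1.26, 4.41], [0.16, 1.93], [-2.52, 2.52]. Speed limits (rad/s): [1.89, 1.89, 2.39, 2.39, 3.01, 3.01, 3.01].

INTERFACE

Orientations are given as a unit quaternion [w, x, y, z].
In Python, from cell import manip gives the robot as it stands.
- The arm moves only by the shell command python3 -m crank 'ROWS'. ROWS is JSON, a list of rows, each a list of 3 entries, a list of its own where there are three numbers: the turn, a rotation vector about the world's x, y, z in degrees, then the shift along the world's x, y, z in mm, then the opening, from -1 (shut) to 1 (fully open). In form: [[[wx, wy, wz], [x, y, z], hand], ...]. A call has 1 to 20 rows; each row shifts and turns the commanded pose from where the row before left it; what a row does not reach is not made up. A row lasts 1/8 s, in which the tool goes at most 62.5 mm and 10.7 degrees, less where a joint would pass 70% of its speed; a pose out of reach is approached as far as the arm can. A call with a gripper value outside its range is refused whole. The fingers move at their own pace and stop on an object; the grip force is fixed at half the most. Time passes only in rows, so rows that do not move let the fingers close. It gives the time, the measured TCP pose, the force and the opening at its end, in the units of the state.
- manip.observe(): the state, without advancing time (a new reading comes with each control period).
- manip.read_camera(name): name is "scene" or "side" or "wrist"; returns a dict with "frame" (400x640x3 uint8, red, green, blue), "fx", "fy", "cx", "cy" (pixels), "k1" (the pictures are not rectified: a ray, as slopes to the right and down, at radius r is drawn at 1 + k1 r^2 times it, then the intrinsics apply), "T" (4x4, takes a point from camera to world coordinates). Camera axes: x right, y down, z forward; pixel columns grow to the right and rows downward; lengths in m; the calibration is good to about 2 mm. A picture is of the moment at which its call begins. There is no depth.
- manip.sign_off(): hands the job in, once; it reports no verdict.
The state is a dict: "time": time; "joints": joint angles; "qvel": joint speeds; "joint_torque": joint torques, N m; "ee_pos": TCP position; "ee_rot": TCP orientation; "contact_force": force on the tool from outside, world axes, zero at the start; "ft_torque": the same for the moment, N m; "width": opening from 0.0 (shut) to 1.0 (fully open).
Only numpy, scipy, OpenCV 4.12 (cv2) and the standard library are available. Lean on these libraries where they do the work, as an engineer would, in place of code of your own. Each camera call takes 0.05 s, during which the arm holds its last target.

## Working session

There is one attempt and no reset: what is moved stays moved. The work goes in short steps, Python scripts to look and compute and a shell command to move; the robot and the scene stay as the last step left them, time stands still between calls to the robot, and variables do not carry over. Pictures are saved under pics/ and viewed, and the job is handed in when it is done.

```bash
mkdir -p pics; ls
python3 - <<'E'
from cell import manip
import cv2
print(manip.observe(), manip.tip_extent)
for n in ["scene","side","wrist"]:
    c=manip.read_camera(n); cv2.imwrite(f"pics/{n}0.png",c["frame"][:,:,::-1]); print(n,c["fx"],c["fy"],c["cx"],c["cy"],c["k1"],c["T"].round(3).tolist() if hasattr(c["T"],"round") else c["T"])
E
```

```text
pics
{'time': 0.0, 'joints': array([-0.07017609,  0.52200902, -0.0363266 ,  1.59997369,  0.02122103,
        1.02110116, -0.11281132]), 'qvel': array([ 2.75826680e-04, -1.53894139e-04, -2.68982956e-04,  3.84220055e-04,
        2.13249250e-03,  3.95780069e-04, -3.16109143e-05]), 'joint_torque': array([-4.24098413e-03, -9.27110124e+01,  1.97758444e+00, -3.69928443e+01,
        1.76317629e-02,  8.19846697e-03, -6.58496788e-05]), 'ee_pos': array([ 6.24690821e-01, -5.58745361e-05,  2.41741142e-01]), 'ee_rot': array([-7.07072555e-01,  7.07140791e-01, -4.01963016e-04, -3.76849095e-04]), 'contact_force': array([ 0.35960811,  0.55477225, -0.68381591]), 'ft_torque': array([-0.03069452, -0.00684685,  0.05521607]), 'width': 0.9994708028563883} 0.011
scene 513.6816680739421 513.6816680739421 314.1278550497381 193.81627901537877 -0.042652294534895815 [[-0.316, 0.733, -0.602, 1.405], [0.949, 0.249, -0.194, 0.304], [0.007, -0.633, -0.774, 1.188], [0.0, 0.0, 0.0, 1.0]]
side 488.9725699312226 488.9725699312226 327.0668691637528 203.6367421705713 -0.11046801432347406 [[-0.01, -0.56, 0.828, -0.712], [-1.0, 0.01, -0.005, 0.06], [-0.006, -0.828, -0.56, 0.897], [0.0, 0.0, 0.0, 1.0]]
wrist 295.4787350608197 295.4787350608197 321.67849553178485 198.5471008894708 -0.00010476291343581205 [[1.0, -0.0, -0.001, 0.625], [-0.0, -0.958, -0.288, 0.073], [-0.001, 0.288, -0.958, 0.374], [0.0, 0.0, 0.0, 1.0]]
```

View pics/scene0.png

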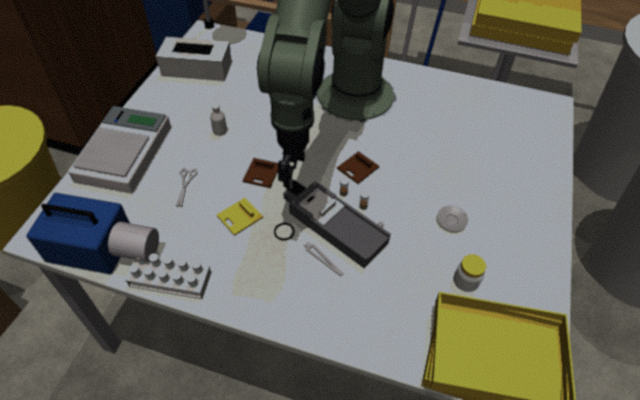

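View pics/side0.png

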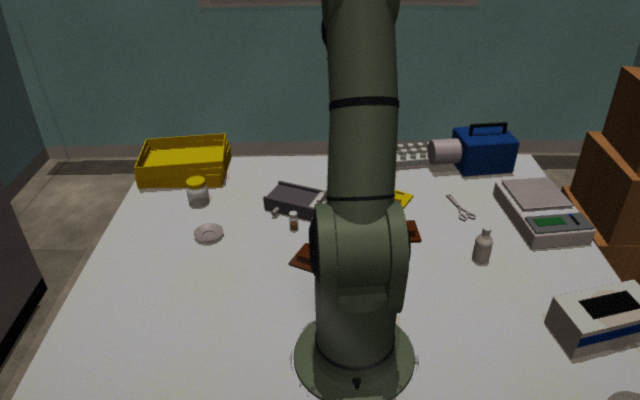

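View pics/wrist0.png

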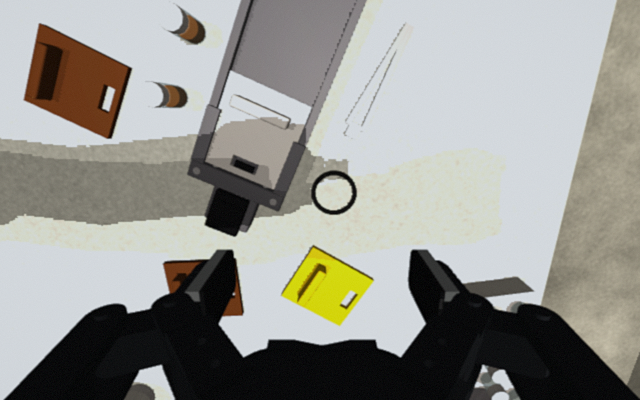

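The wrist view shows the holder with its black tab at about (230,208). The end wall runs from (192,170) to (280,205), the white cover is at about (255,130), and the grey deck runs up and to the right. There are three look-alikes: brown at (78,80), brown at (203,285) and yellow at (327,285). The white plate between the rails is the real cover, because it sits in the holder. I'll confirm that in an enlarged crop and measure.

```bash
cat > h.py <<'E'
import numpy as np, cv2
from cell import manip
def ray(c,u,v):
    K=np.array([[c["fx"],0,c["cx"]],[0,c["fy"],c["cy"]],[0,0,1]])
    xd=(u-c["cx"])/c["fx"]; yd=(v-c["cy"])/c["fy"]
    x,y=xd,yd
    for _ in range(20):
        s=1+c["k1"]*(x*x+y*y); x,y=xd/s,yd/s
    T=np.array(c["T"]); return T[:3,3],T[:3,:3]@np.array([x,y,1.])
def onz(c,u,v,z):
    o,d=ray(c,u,v); return o+d*(z-o[2])/d[2]
def proj(c,p):
    T=np.array(c["T"]); q=T[:3,:3].T@(np.array(p)-T[:3,3]); x,y=q[:2]/q[2]; s=1+c["k1"]*(x*x+y*y)
    return np.array([c["fx"]*x*s+c["cx"],c["fy"]*y*s+c["cy"]])
E
python3 - <<'E'
from h import *
c=manip.read_camera("wrist"); f=c["frame"][:,:,::-1]
cr=f[0:250,150:400]; g=cv2.convertScaleAbs(cr,alpha=1.0)
cv2.imwrite("pics/crop1.png",cv2.resize(g,None,fx=2.4,fy=2.4,interpolation=cv2.INTER_CUBIC))
E
```

```text
(no output)
```

View pics/crop1.png

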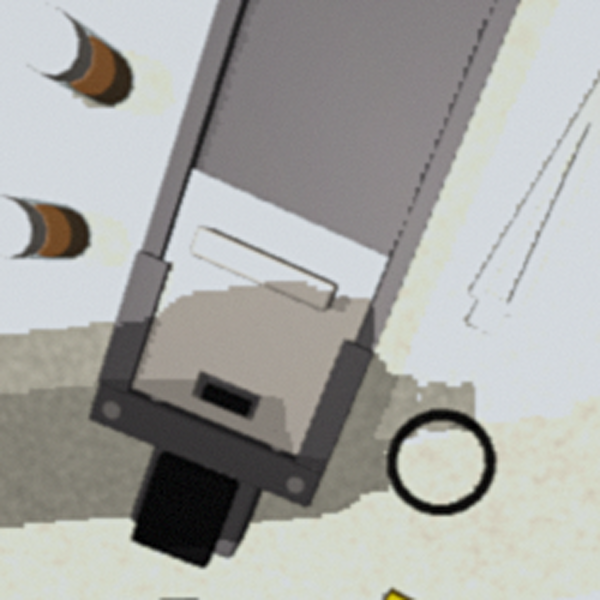

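Run:
```python
from h import *
c=manip.read_camera("wrist")
P=lambda u,v,z: onz(c,150+u/2.4,v/2.4,z)*1000
pts={"tabL_far":(160,452,.052),"tabR_far":(240,480,.052),"tabR_near":(207,566,.052),"tabL_near":(132,540,.052),
"wallL":(92,415,.052),"wallR":(308,505,.052),"coverL":(195,170,.048),"coverR":(387,257,.048),
"rib1":(205,227,.07),"rib2":(338,285,.07),"rib3":(330,308,.07),"rib4":(193,253,.07),"vial2base":(70,255,.0),"vial1base":(110,105,0),"gasket":(442,462,.003),
"forc":(470,292,.003)}
R={k:P(*v) for k,v in pts.items()}
for k,v in R.items(): print(k,v.round(1))
d=lambda a,b:np.linalg.norm(R[a]-R[b]).round(1)
print("tab w",d("tabR_near","tabL_near"),"wall",d("wallL","wallR"),"cov",d("coverL","coverR"),"rib",d("rib1","rib2"),d("rib3","rib4"),d("rib1","rib4"))
for a,b in [("tabL_near","tabR_near"),("wallL","wallR"),("coverL","coverR"),("rib1","rib2"),("rib4","rib3")]:
    v=R[b]-R[a]; print(a,"y-dir -> holder yaw deg", np.degrees(np.arctan2(v[1],v[0]))+90)
w=(R["wallL"]+R["wallR"])/2; k=(R["coverL"]+R["coverR"])/2; t=(R["tabL_near"]+R["tabR_near"])/2
print("wall mid",w,"cover front mid",k,"tab near mid",t,"dist wall-cover (122)",np.linalg.norm((k-w)[:2]),"t-w (51)",np.linalg.norm((t-w)[:2]))
for a,b in [(w,k),(t,k),(t,w)]:
  v=b-a;print("axis yaw",np.degrees(np.arctan2(v[1],v[0])))
```

```text
tabL_far [506.7 -11.4  52. ]
tabR_far [543.3 -25.1  52. ]
tabR_near [523.9 -69.4  52. ]
tabL_near [488.5 -55.7  52. ]
wallL [477.1   6.3  52. ]
wallR [575.  -37.7  52. ]
coverL [532.8 111.3  48. ]
coverR [614.  76.  48.]
rib1 [541.2  87.4  70. ]
rib2 [594.4  64.8  70. ]
rib3 [590.7  55.5  70. ]
rib4 [535.5  77.4  70. ]
vial2base [452.8  77.4   0. ]
vial1base [481.4 145.5   0. ]
gasket [641.2 -30.    3. ]
forc [654.3  59.4   3. ]
tab w 38.0 wall 107.3 cov 88.5 rib 57.8 59.4 11.6
tabL_near y-dir -> holder yaw deg 68.75426060790537
wallL y-dir -> holder yaw deg 65.81089134679122
coverL y-dir -> holder yaw deg 66.47535542611084
rib1 y-dir -> holder yaw deg 66.87311996402211
rib4 y-dir -> holder yaw deg 68.35100227434002
wall mid [526.07090736 -15.70141089  52.        ] cover front mid [573.41869244  93.6442342   48.        ] tab near mid [506.20786879 -62.56773974  52.        ] dist wall-cover (122) 119.15654766276953 t-w (51) 50.901798408372464
axis yaw 66.58689387346786
axis yaw 66.72001508874791
axis yaw 67.03164117787776
```

The geometry checks out. The cover front edge measures 88.5 mm, the rib 58–59 × 12 mm, the wall 107 mm and the wall-to-tab distance 51 mm. The holder origin is at about (576,101) mm with a yaw of about 66.8°, and the tab centre is at about (516,-40). Next I shut the hand, turn it by -23° and move above the tab.

```bash
python3 -m crank '[[[0,0,-5.8],[-27,-10,-20],-1],[[0,0,-5.8],[-27,-10,-20],-1],[[0,0,-5.8],[-27,-10,-20],-1],[[0,0,-5.8],[-28,-10,-30],-1],[[0,0,0],[0,0,-30],-1],[[0,0,0],[0,0,-20],-1],[[0,0,0],[0,0,0],-1],[[0,0,0],[0,0,0],-1],[[0,0,0],[0,0,0],-1]]'
python3 - <<'E'
from h import *
for n in ["wrist","scene"]:
    c=manip.read_camera(n);f=c["frame"][:,:,::-1]
    if n=="scene": f=cv2.resize(f[120:280,200:420],None,fx=3.4,fy=3.4,interpolation=cv2.INTER_CUBIC)
    cv2.imwrite(f"pics/{n}2.png",f)
s=manip.observe();print(s)
E
```

```text
time: 1.38
ee_pos: [0.5165, -0.04, 0.1032]
ee_rot: [0.693, -0.693, 0.142, -0.143]
contact_force: [0.2, -0.2, -0.3]
width: 0.001
{'time': 1.475, 'joints': array([-0.06924868,  0.55929092,  0.04317086,  1.9964358 , -0.04147329,
        0.58566247, -0.40309786]), 'qvel': array([-0.0008136 ,  0.00371953, -0.00055143,  0.00322197,  0.00215959,
       -0.0033571 ,  0.00114934]), 'joint_torque': array([ 2.17940789e-03, -8.28668118e+01,  3.85537639e+00, -2.40656447e+01,
        1.26596179e-02,  1.40328845e-02, -6.13409939e-04]), 'ee_pos': array([ 0.51632359, -0.04002635,  0.10294212]), 'ee_rot': array([ 0.69274926, -0.69256828,  0.14186142, -0.14255866]), 'contact_force': array([-0.32132885, -0.22835534, -0.11669851]), 'ft_torque': array([ 0.05677989,  0.02773791, -0.00521294]), 'width': -0.002321357549862587}
```

View pics/wrist2.png

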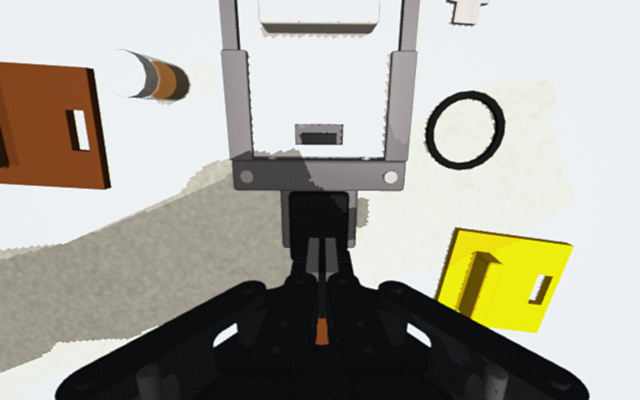

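View pics/scene2.png

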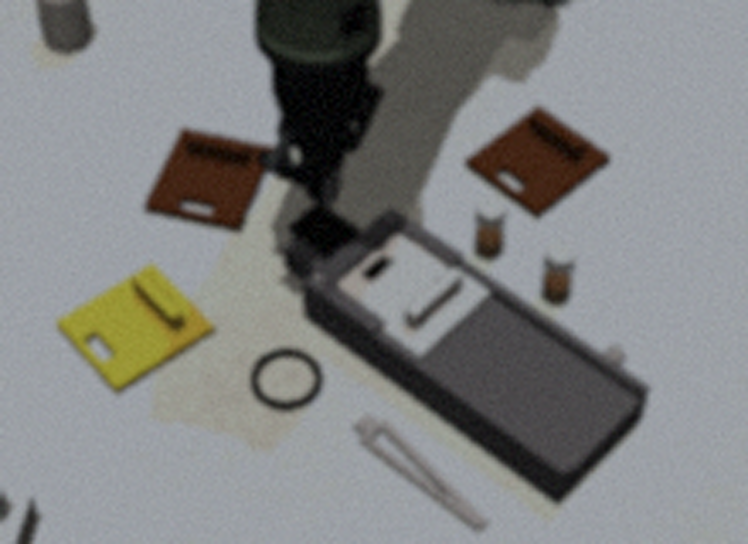

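The hand is centred on the tab: the tips are at column 320 and the tab spans 289–349. The yaw is aligned, with the wall edge level. The cover is seated at the wall. I press in steps and hold.

```bash
python3 -m crank '[[[0,0,0],[0,0,-20],-1],[[0,0,0],[0,0,-17],-1],[[0,0,0],[0,0,-3],-1],[[0,0,0],[0,0,-3],-1],[[0,0,0],[0,0,-3],-1],[[0,0,0],[0,0,-3],-1],[[0,0,0],[0,0,-1.5],-1],[[0,0,0],[0,0,0],-1]]'
```

```text
time: 2.48
ee_pos: [0.5159, -0.0401, 0.0526]
ee_rot: [-0.693, 0.693, -0.142, 0.142]
contact_force: [-6.9, 1.2, 20.8]
width: -0.004
```

The force is 21 N with the tips at 41.6 mm, so the tab is on its stop. I hold for over a second and then look.

```bash
python3 -m crank '[[[0,0,0],[0,0,0],-1],[[0,0,0],[0,0,0],-1],[[0,0,0],[0,0,0],-1],[[0,0,0],[0,0,0],-1],[[0,0,0],[0,0,0],-1],[[0,0,0],[0,0,0],-1],[[0,0,0],[0,0,0],-1],[[0,0,0],[0,0,0],-1],[[0,0,0],[0,0,0],-1]]'
python3 - <<'E'
from h import *
c=manip.read_camera("wrist");cv2.imwrite("pics/w3.png",c["frame"][:,:,::-1])
E
```

```text
time: 3.6
ee_pos: [0.5159, -0.0401, 0.0526]
ee_rot: [-0.693, 0.693, -0.142, 0.142]
contact_force: [-7.7, 0.7, 20.6]
width: -0.002
```

View pics/w3.png

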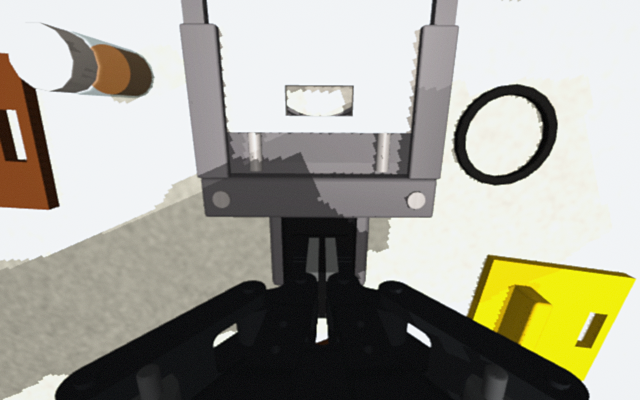

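The cover has jumped loose: the spring pins show between the plate edge (row 133) and the wall (row 178). I lift straight up, move behind the rib at holder x about -0.045, and look.

```bash
python3 -m crank '[[[0,0,0],[0,0,15],-1],[[0,0,0],[0,0,35],-1],[[0,0,0],[0,0,30],-1],[[0,0,0],[10.5,25,0],-1],[[0,0,0],[10.5,25,0],-1],[[0,0,0],[10.5,25,0],-1],[[0,0,0],[10.5,24.5,0],-1],[[0,0,0],[0,0,-30],-1],[[0,0,0],[0,0,0],-1],[[0,0,0],[0,0,0],-1]]'
python3 - <<'E'
from h import *
c=manip.read_camera("wrist");cv2.imwrite("pics/w4.png",c["frame"][:,:,::-1])
c=manip.read_camera("scene");f=c["frame"][:,:,::-1]
cv2.imwrite("pics/s4.png",cv2.resize(f[120:280,200:420],None,fx=3.4,fy=3.4,interpolation=cv2.INTER_CUBIC))
E
```

```text
time: 4.9
ee_pos: [0.5583, 0.0591, 0.1027]
ee_rot: [0.693, -0.693, 0.142, -0.143]
contact_force: [-0.1, -0.3, 0.7]
width: -0.003
```

View pics/w4.png

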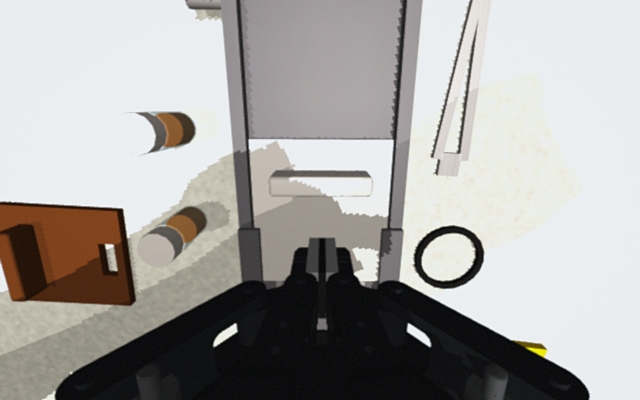

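View pics/s4.png

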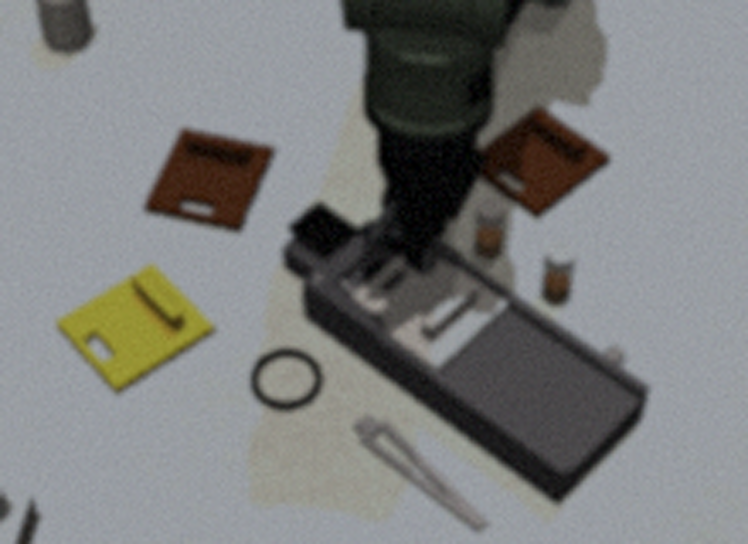

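The rib's -x face is at rows 183–196 and spans columns 269–372, centred on 320 in line with the tips. The tips are behind it, over bare plate. Both vials are well to the side.

```bash
cat >> h.py <<'E'
a=np.array([np.cos(np.radians(66.8)),np.sin(np.radians(66.8))]); O=np.array([.576,.101])
def hold(p): d=np.array(p)[:2]-O; return np.array([d@a, d@np.array([-a[1],a[0]])])*1000
E
python3 - <<'E'
from h import *
c=manip.read_camera("wrist")
for n,u,v,z in [("ribface bottom",320,196,.048),("ribtop edge",320,183,.07),("cover front",320,138,.048),("frontL",247,138,.048),("frontR",392,139,.048)]: print(n,hold(onz(c,u,v,z)).round(1))
print(hold(manip.observe()["ee_pos"]))
E
```

```text
ribface bottom [-26.2   0.5]
ribtop edge [-12.    0.3]
cover front [11.4  0.4]
frontL [11.4 45.7]
frontR [ 10.7 -44.5]
[-45.30459955  -0.31720067]
```

```bash
python3 -m crank '[[[0,0,0],[0,0,-20],-1],[[0,0,0],[0,0,-18],-1],[[0,0,0],[0,0,0],-1],[[0,0,0],[2,4.6,0],-1],[[0,0,0],[2,4.6,0],-1],[[0,0,0],[2,4.6,0],-1],[[0,0,0],[2,4.6,0],-1],[[0,0,0],[2,4.6,0],-1],[[0,0,0],[2,4.6,0],-1],[[0,0,0],[2,4.6,0],-1],[[0,0,0],[2,4.6,0],-1]]'
python3 - <<'E'
from h import *
c=manip.read_camera("wrist");cv2.imwrite("pics/w5.png",c["frame"][:,:,::-1]); print(hold(manip.observe()["ee_pos"]))
E
```

```text
time: 6.42
ee_pos: [0.5741, 0.0965, 0.0638]
ee_rot: [-0.693, 0.693, -0.142, 0.142]
contact_force: [-1.8, -0.2, 1.3]
width: -0.003
[-4.0055922   0.11813934]
```

View pics/w5.png

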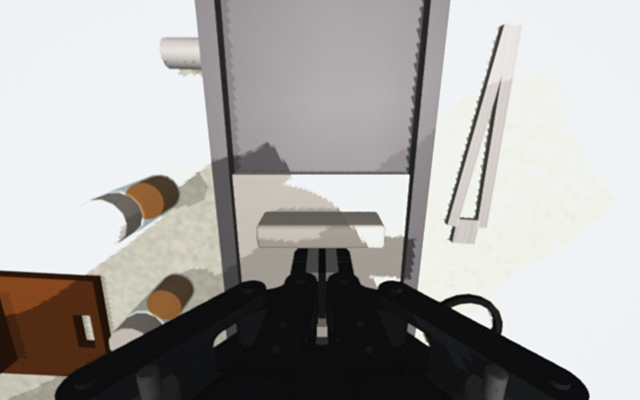

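The fingertips are at the rib with light force, and the cover is flat between the rails with its front edge at row 173. I keep pushing for 60 mm, which is still short of the goal, and then measure.

```bash
python3 -m crank '[[[0,0,0],[2,4.6,0],-1],[[0,0,0],[2,4.6,0],-1],[[0,0,0],[2,4.6,0],-1],[[0,0,0],[2,4.6,0],-1],[[0,0,0],[2,4.6,0],-1],[[0,0,0],[2,4.6,0],-1],[[0,0,0],[2,4.6,0],-1],[[0,0,0],[2,4.6,0],-1],[[0,0,0],[2,4.6,0],-1],[[0,0,0],[2,4.6,0],-1],[[0,0,0],[2,4.6,0],-1],[[0,0,0],[1,2.3,0],-1],[[0,0,0],[0,0,0],-1]]'
python3 - <<'E'
from h import *
c=manip.read_camera("wrist");cv2.imwrite("pics/w6.png",c["frame"][:,:,::-1]); print(hold(manip.observe()["ee_pos"]))
for v in (100,140,160,173,185): print(v,hold(onz(c,320,v,.048)))
E
```

```text
time: 8.1
ee_pos: [0.597, 0.1493, 0.0638]
ee_rot: [0.693, -0.693, 0.142, -0.142]
contact_force: [0.2, 0.4, -0.6]
width: -0.001
[52.58506402 -0.32221005]
100 [130.67417364   0.30351095]
140 [111.9807941    0.33911562]
160 [102.08476292   0.35796549]
173 [95.44170903  0.37061955]
185 [89.15569796  0.38259381]
```

View pics/w6.png

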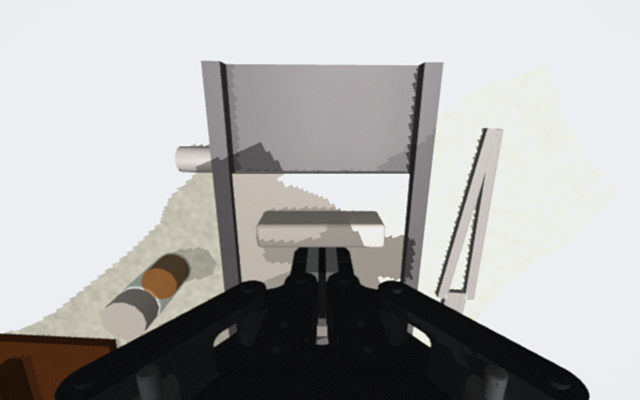

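The cover front is at about 95 mm, so the cover origin is at about +45. I push 18 mm more to about +63, the middle of the band, then back off and rise.

```bash
python3 -m crank '[[[0,0,0],[2,4.6,0],-1],[[0,0,0],[2,4.6,0],-1],[[0,0,0],[2,4.6,0],-1],[[0,0,0],[1,2.3,0],-1],[[0,0,0],[0,0,0],-1],[[0,0,0],[-2,-4.6,0],-1],[[0,0,0],[-2,-4.6,0],-1],[[0,0,0],[0,0,20],-1],[[0,0,0],[0,0,50],-1],[[0,0,0],[-20,-50,20],-1],[[0,0,0],[-20,-50,20],-1],[[0,0,0],[0,-20,20],-1],[[0,0,0],[0,0,0],-1],[[0,0,0],[0,0,0],-1]]'
python3 - <<'E'
from h import *
for n in ["wrist","scene"]:
    c=manip.read_camera(n);f=c["frame"][:,:,::-1]
    if n=="scene": f=cv2.resize(f[120:280,200:420],None,fx=3.4,fy=3.4,interpolation=cv2.INTER_CUBIC)
    cv2.imwrite(f"pics/{n}7.png",f)
E
```

```text
time: 9.9
ee_pos: [0.56, 0.0371, 0.194]
ee_rot: [0.693, -0.692, 0.142, -0.142]
contact_force: [0.2, 0.8, -0.2]
width: 0.004
```

View pics/wrist7.png

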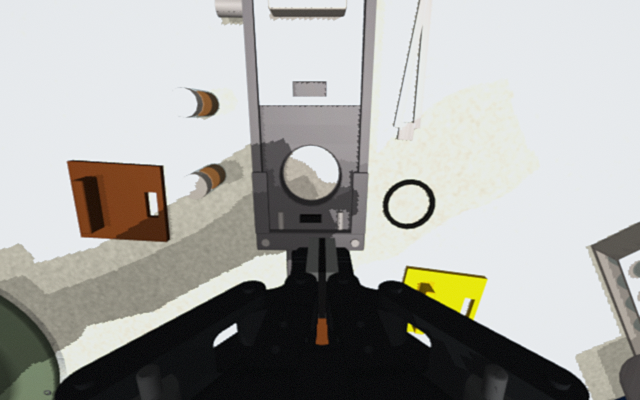

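View pics/scene7.png

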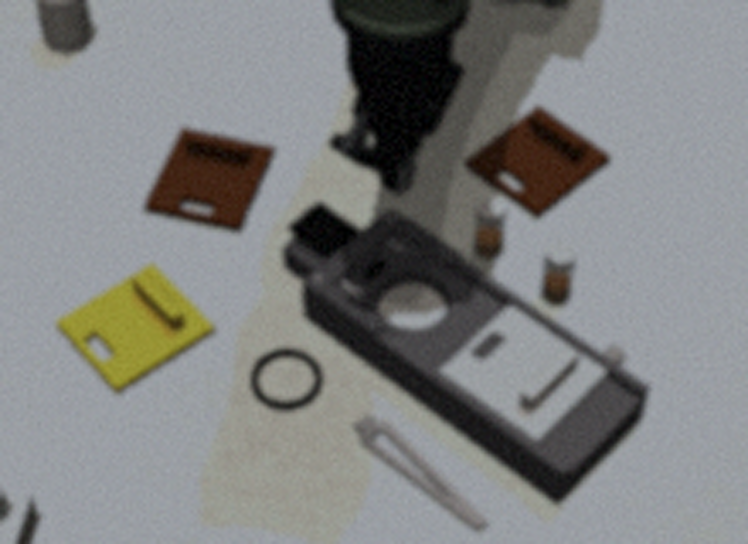

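Run:
```python
from h import *
c=manip.read_camera("wrist"); print("rear edge",hold(onz(c,310,105,.048)).round(1),"corners",hold(onz(c,260,105,.048)).round(1),hold(onz(c,361,106,.048)).round(1),"well",hold(onz(c,311,173,.04)).round(1))
s=manip.observe(); print(s["time"],s["contact_force"],np.abs(s["qvel"]).max())
# tab: compare scene patch before press / now
A=cv2.imread("pics/scene2.png");B=cv2.imread("pics/scene7.png")
cv2.imwrite("pics/tab.png",np.hstack([cv2.resize(x[180:320,260:400],None,fx=2.8,fy=2.8) for x in (A,B)]))
```

```text
rear edge [12.5  0.2] corners [12.5 45. ] [ 11.7 -45.4] well [-51.1   0.2]
10.05 [ 0.96905905 -0.0704517   1.31575899] 0.00380039755546636
```

View pics/tab.png

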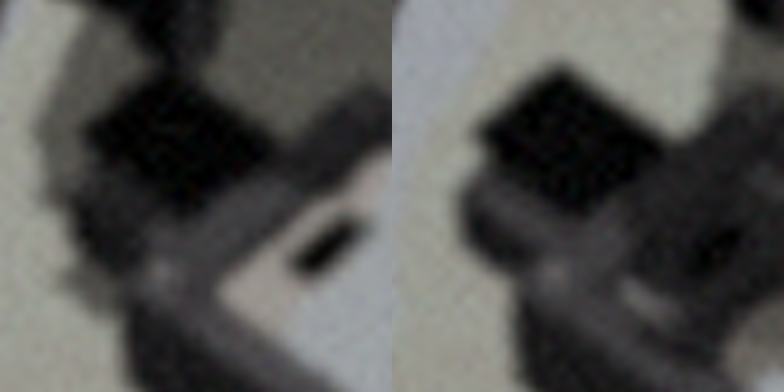

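The tab sits where it did before the press (left corner at about (88,132) before and (480,132), i.e. (88,132) in its own half, now), so it has sprung back up. The cover's rear edge is at +12.5 mm, which puts its origin at about +62 mm, and the well measures -51 mm against the expected -52. The arm is still and clear of everything.

```bash
python3 -c "
from cell import manip
print(manip.sign_off())"
```

```text
the job is handed in; nothing more can be done
None
```

The filter holder is open and the job is handed in, at about 10 s of the 38 s allowed. No verdict was reported.

I pressed the snap tab to its stop at about 21 N and held it for over a second, and the cover jumped loose. Then I pushed the cover by its rib along the rails, backed off and raised the hand clear.

- **Cover:** its origin is at about holder x +62 mm (allowed 28 to 102 mm). It looks flat and square between the rails, and the well is wholly uncovered.
- **Tab:** it is back up; it looks the same as before the press in the scene camera.
- **Bystanders:** those in the close-up views (vials, forceps and gasket) look unmoved by eye. I did not measure any of them afterwards. The jar, bottle, dish and scissors were never near the arm's path.
- **Arm:** it was still, with only about 1 N of sensor noise on the wrist force.

None of the checks failed or disagreed.

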